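# Click the model-railway traverser into line with the locomotive's road

### The arm

A 6-joint arm with a two-finger parallel gripper is mounted at the origin on the work surface. World frame = base frame: x ahead of the robot, y to its left, z up, the work surface at z = 0. Lengths are in m, angles in degrees, forces in N, time in s.
With the tool pointing down it reaches from about 0.35 to 0.875 m from the base axis. Payload 4.2 kg.
Tool frame: the origin (TCP) lies midway between the tips of the shut fingers; the grasp point (between the pads) lies 19 mm behind it; z points along the fingers, y is the line along which they close (so a half turn about z gives the same grasp; the last joint's range is limited). The gripper opens to 87 mm and grips with 3 to 60 N. Pads are 19 mm wide; open, the fingers measure 117 mm over their backs; the gripper's body (75 mm by 190 mm) begins 51 mm behind the grasp point.
Start: joints at [-53.308, 22.042, 0.453, 0, -68.411, -14.817], TCP at [0.233, -0.58, 0.223] pointing down, gripper open.
Joint ranges: [-179.83, 179.83], [-69.29, 118.12], [-61.27, 80.66], [-181.25, 117.63], [-171.15, -9.14], [-177.46, 177.46]. Speed limits (degrees/s): [159.86, 159.86, 180, 180, 180, 180].

### API

Orientations are given as [roll, pitch, yaw] about the fixed x, y, z axes, in that order (R = Rz(yaw) Ry(pitch) Rx(roll)).
In Python, from workcell import env gives the robot as it stands. The module is installed in compiled form; this text tells all that it offers. Calls block until the motion is done:
- env.goto(position, orientation): joint-space move of the TCP to a pose.
- env.move_straight(position, rotation=None, rate=0.15, force_limit=None): straight line of the TCP; rotation=None keeps the orientation; rate is the mean speed in m/s. With force_limit (N) it stops when the force on the tool has changed by that much, and returns True; else False.
- env.set_joints(angles): joint-space move.
- env.gripper_to(opening, grasp_force=None): opening from 0.0 (shut) to 1.0 (fully open); grasp_force is the grip in N (None keeps the last); returns when the fingers have stopped.
- env.dwell(seconds).
- env.inverse_kinematics(position, orientation): joint angles nearest the present ones, or None.
- env.read_state(): the state.
- env.grab_frame(name): name is "scene" or "top"; returns a dict with "image" (384x512x3 uint8, blue, green, red), "fx", "fy", "cx", "cy" (pixels), "position" and "orientation" of the camera in the world. Camera axes: x right, y up, looking along -z (the intrinsics and any distortion apply to the point x, -y, -z); pixel columns grow to the right and rows downward; lengths in m; the calibration is good to about 2 mm. A picture is of the moment at which its call begins. There is no depth.
A pose or a line that the arm cannot do raises env.Unreachable and nothing moves.
- env.close_job(): hands the job in; it is judged then, once.
Trained networks look in a picture, given as the dict that the camera call returned (one of the last four; its "shot" number tells which), for a name from the list of things; names that differ only in an ending like _2 or _b are one class to them, and where a whole thing is asked for, a point or a joint stands for the part that bears it (a point fixed in the world has none). Each returns a list of dicts, best first, with "score" (0 to 1); they miss things now and then, are a little off and sometimes report something else, mostly with a low value. They report only what shows in the picture. A call takes as long as a camera call. They do not tell look-alikes from the thing itself.
- env.search_frame(picture, thing): "xyz" ([x, y, z] in m, in world coordinates, good to about 4 mm: the middle of the surface that is visible of it).
- env.trace(picture, thing): "mask" (384x512 bool, what is visible of it).
The state is a dict: "clock": time; "joint_positions": joint angles; "qvel": joint speeds; "joint_torque": joint torques, N m; "position": TCP position; "tool_rot": TCP orientation; "force": force on the tool from outside, world axes, zero at the start; "wrist_torque": the same for the moment, N m; "opening": opening from 0.0 (shut) to 1.0 (fully open); "finger_force": force on a finger pad.
Only numpy, scipy, OpenCV 4.12 (cv2) and the standard library are available. Lean on these libraries where they do the work, as an engineer would, in place of code of your own. Each camera call takes 0.05 s, during which the arm holds its last target. There are 200 camera calls.

### The job

On the model railway's traverser, bring the sliding table's track into line with the road on which the locomotive stands, so that it could drive straight on. Do it by flicking the lobed thumbwheel at the front of the gearbox with a fingertip, click by click and without running past that road; do not push the sliding table itself. Leave the locomotive, the wagons and the little tree standing where they are.

Things in the scene. Friction and masses are not known exactly. Their poses are not given: they have to be found in the camera images.
- traverser: Plywood unit fixed on the work surface, 301 x 320 mm; place and heading vary. Origin on the surface, z up. Along its x: front strip with gearbox (-118 to -58 mm, its -x edge faces the robot), pit with the sliding table (-58 to 58), yard (58 to 183). Strip and yard 22 mm high. Eight roads run along x, 34 mm apart, at y = -119, -85, -51, -17, 17, 51, 85, 119 mm; rail heads 26.5 mm high.
- wheel_axis (a point): Centre of the aluminium thumbwheel, which lies flat on an upright axis: 105 mm in front (-x) of the traverser's origin, 45 mm above the work surface. Wheel 12 mm thick, hub radius 22 mm, six round-ended lobes 9 mm wide reaching 40 mm from the axis. It turns both ways.
- wheel_front (a point): Fixed point where, in every click, the tip of the foremost lobe stands: 40 mm from the axis towards traverser -x, 45 mm high, with only the bare work surface below. The next lobes stand 60 degrees to either side. A fingertip overlapping this lobe by 8 to 14 mm and swept straight along y clear past it makes one click: the lobe slips off past half way and springs on; the next ones stand clear.
- thumbwheel (a joint): Turn of the thumbwheel, rad; grows as the foremost lobe is pushed towards the traverser's +y. It clicks every pi/3 = 1.047 (0 is a click; starts at 0 or 1.047). Turning takes about 5 to 7 N at a lobe. Past half a click it springs on to the next, before that it springs back.
- gearbox_top (a point): Middle of the grey gearbox's cover, 57 mm above the work surface. Gearbox 100 mm wide (y), x -118 to -58 mm of the traverser; the cover hides only the rear part of the wheel (x above -90 mm); under the wheel the case is 38 mm high and ends at x = -118 mm.
- table_track (a point): Middle of the sliding table's track, at rail head height 26.5 mm. The table slides along the traverser's y, geared to the thumbwheel: one click moves it one road (34 mm), to the side towards which the foremost lobe is pushed. Starts at road y = -17 or 17 mm; can reach all eight roads.
- table_slide: The sliding table: aluminium plate 112 mm (traverser x) by 31 mm (y) with one length of track and a small timber buffer at its front end. Origin on the work surface straight below table_track; heading as the traverser's.
- locomotive: Model diesel shunter, grey, 92 x 25 mm, 39 mm high: long, low, narrow bonnet towards the front (-x), taller and wider cab with flat roof behind. Origin under its middle at rail head height; x along the track, y across. Loose. Stands on one of the roads y = -85, -51, 51, 85 mm, about 118 mm behind (+x of) the traverser's origin.
- tank_wagon: Model tank wagon, 80 x 22 mm, 39 mm high: a lying grey cylinder. Loose, on another of those four roads. Origin as for the locomotive.
- covered_van: Model covered van, 80 x 25 mm, 42 mm high: closed wooden box with a flat roof. Loose, on another of those four roads. Origin as for the locomotive.
- open_wagon: Model open wagon, 80 x 23 mm, 28 mm high: shallow wooden tub, empty. Loose, on another of those four roads. Origin as for the locomotive.
- tree: Model conifer, 60 mm tall, 30 mm wide, on a small round foot; origin under its foot. Loose, stands on the front strip (22 mm high) left of the gearbox, near traverser x = -88, y = 125 mm.
Mind the look-alikes: they are no part of the job. Leave any yellow look-alike of the locomotive alone.

How it is judged:
By the outcome, as a careful person would: the job done as asked, in the order asked, and still so for the second after the job is handed in, with the robot touching nothing.
It also fails if it takes over 45 s, if anything falls off the work surface, if the arm or the gripper's body presses on something with over 40 N, if the wrist force passes 120 N, or if a joint passes its speed limit or range.

## Working session

There is one attempt and no reset: what is moved stays moved. The work goes in short steps, each a Python script; the robot and the scene stay as the last script left them, time stands still between calls to the robot, and variables do not carry over. Pictures are saved under pics/ and viewed, at most 10 in all, crops included, and the job is handed in when it is done.

```bash
mkdir -p pics
python3 - <<'E'
from workcell import env
import cv2,numpy as np
for n in ("top","scene"):
    f=env.grab_frame(n); cv2.imwrite(f"pics/{n}1.png",f["image"])
    print(n,{k:v for k,v in f.items() if k!="image"})
    for t in ["traverser","thumbwheel","gearbox_top","table_track","locomotive","tank_wagon","covered_van","open_wagon","tree"]:
        print(t,[(round(d["score"],2),np.round(d["xyz"],3).tolist()) for d in env.search_frame(f,t)[:3]])
print(env.read_state()["clock"])
E
```

```text
top {'fx': 481.9368876742859, 'fy': 481.9368876742859, 'cx': 256.67623301547616, 'cy': 193.51972907805234, 'position': array([0.49092332, 0.07919451, 0.96046644]), 'orientation': array([  7.6249146 ,  -0.99449587, -88.51774117]), 'shot': 1}
traverser [(0.91, [0.674, -0.03, 0.025])]
thumbwheel [(0.94, [0.556, -0.078, 0.051])]
gearbox_top [(0.72, [0.676, -0.025, 0.023]), (0.63, [0.785, -0.053, 0.061])]
table_track [(0.84, [0.655, -0.026, 0.018]), (0.54, [0.674, -0.028, 0.022])]
locomotive [(0.88, [0.409, 0.168, 0.032]), (0.78, [0.744, 0.079, 0.059]), (0.64, [0.72, 0.271, 0.03])]
tank_wagon [(0.82, [0.786, -0.05, 0.059])]
covered_van [(0.74, [0.794, -0.082, 0.069])]
open_wagon []
tree [(0.73, [0.546, 0.053, 0.059])]
scene {'fx': 416.8962625801513, 'fy': 416.8962625801513, 'cx': 248.261273455143, 'cy': 193.35952312555733, 'position': array([ 1.11315764, -0.0399785 ,  0.62164767]), 'orientation': array([45.09664002,  1.1863068 , 76.48579907]), 'shot': 2}
traverser [(0.22, [0.701, -0.036, 0.024])]
thumbwheel [(0.9, [0.553, -0.076, 0.049])]
gearbox_top [(0.66, [0.7, -0.038, 0.023]), (0.5, [0.761, 0.046, 0.039])]
table_track [(0.97, [0.657, -0.027, 0.024]), (0.58, [0.702, -0.043, 0.021])]
locomotive [(0.97, [0.589, 0.266, 0.028]), (0.96, [0.727, 0.271, 0.025]), (0.8, [0.378, -0.037, 0.017])]
tank_wagon [(0.64, [0.8, -0.051, 0.055])]
covered_van [(0.77, [0.81, -0.082, 0.072]), (0.47, [0.701, -0.038, 0.021])]
open_wagon [(0.96, [0.76, 0.047, 0.038])]
tree [(0.77, [0.558, 0.05, 0.044])]
1.0
```

Run:
```python
import cv2
for n in ("top","scene"):
    i=cv2.imread(f"pics/{n}1.png"); cv2.imwrite(f"pics/{n}1b.png",cv2.resize(i,(800,600),interpolation=cv2.INTER_CUBIC))
```

```text
(no output)
```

View pics/top1b.png

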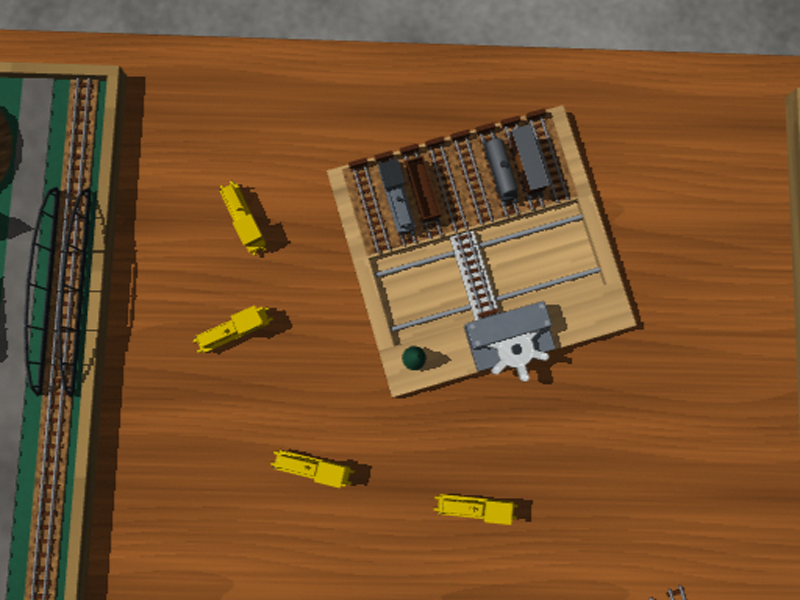

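View pics/scene1b.png

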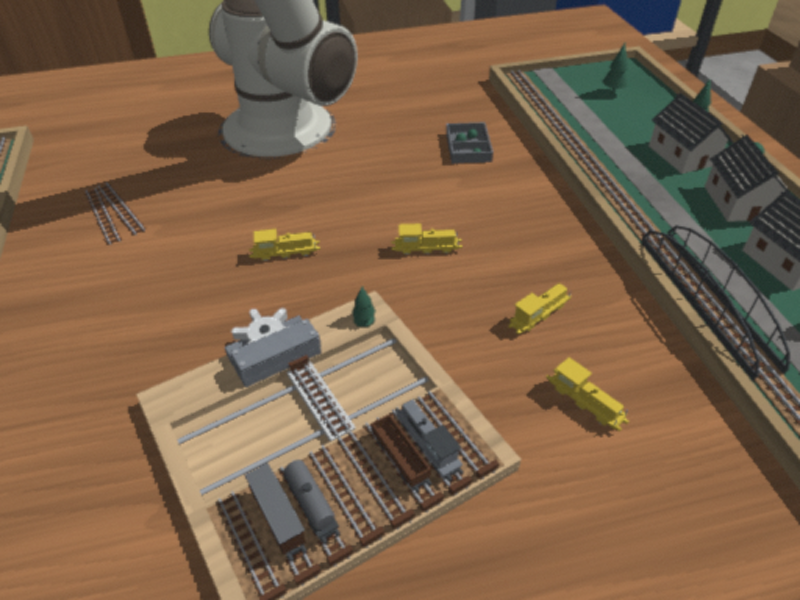

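Top view (800×600): traverser corners are at (328,170), (563,106), (638,325) and (393,396), and the wheel is at (517,350). The grey loco is at (396,195), on the leftmost occupied road (y≈+85). The table is at (474,275) and the tree at (413,357). I'll fit the pose next.

```bash
cat > h.py <<'E'
import numpy as np,cv2
from scipy.spatial.transform import Rotation as R
from scipy.optimize import least_squares
def proj(f,P):
    Rm=R.from_euler("xyz",f["orientation"],degrees=True).as_matrix()
    c=(np.atleast_2d(P)-f["position"])@Rm
    return np.c_[f["cx"]+f["fx"]*c[:,0]/-c[:,2], f["cy"]+f["fy"]*c[:,1]/c[:,2]]
def back(f,uv,z):
    Rm=R.from_euler("xyz",f["orientation"],degrees=True).as_matrix()
    d=Rm@[(uv[0]-f["cx"])/f["fx"],-(uv[1]-f["cy"])/f["fy"],-1]
    return f["position"]+d*(z-f["position"][2])/d[2]
def W(p,P):
    P=np.atleast_2d(P).astype(float); c,s=np.cos(p[2]),np.sin(p[2])
    return np.c_[p[0]+c*P[:,0]-s*P[:,1],p[1]+s*P[:,0]+c*P[:,1],P[:,2]]
def L(p,w):
    c,s=np.cos(p[2]),np.sin(p[2]); d=np.array(w[:2])-p[:2]
    return np.array([c*d[0]+s*d[1],-s*d[0]+c*d[1]])
E
python3 - <<'E'
from workcell import env
from h import *
f=env.grab_frame("top"); s=800/512
M=np.array([[.183,.16,.022],[.183,-.16,.022],[-.118,-.16,.022],[-.118,.16,.022],[-.105,0,.051]])
uv=(np.array([[328,170],[563,106],[638,325],[393,396],[517,350]])+.5)/s-.5
r=least_squares(lambda p:(proj(f,W(p,M))-uv).ravel(),[.66,-.03,.26],x_scale=[.1,.1,.1])
p=r.x; print(p,np.degrees(p[2]),r.fun.reshape(-1,2).round(1).tolist())
np.save("p.npy",p)
for t in ["thumbwheel","table_track","locomotive","tank_wagon","covered_van","open_wagon","tree"]:
    print(t,[(round(d["score"],2),L(p,d["xyz"]).round(4).tolist()) for d in env.search_frame(f,t)[:3]])
im=cv2.resize(f["image"],None,fx=4,fy=4,interpolation=cv2.INTER_CUBIC)
def pl(P,c,cl=True):
    q=((proj(f,W(p,P))+.5)*4-.5).round().astype(np.int32); cv2.polylines(im,[q],cl,c,1,cv2.LINE_AA)
pl(M[:4],(0,255,0))
for y in (-.119,-.085,-.051,-.017,.017,.051,.085,.119): pl([[-.058,y,.0265],[.183,y,.0265]],(0,255,255),False)
a=np.arange(0,2*np.pi,.1)
pl(np.c_[-.105+.04*np.cos(a),.04*np.sin(a),0*a+.051],(0,0,255)); pl([[-.105,0,.051],[-.145,0,.051]],(0,0,255),False)
pl([[-.118,.05,.057],[-.09,.05,.057],[-.09,-.05,.057],[-.058,-.05,.057],[-.058,.05,.057]],(255,0,255))
cv2.imwrite("pics/fit.png",cv2.resize(im[240:1060,800:1680],None,fx=.7,fy=.7,interpolation=cv2.INTER_AREA))
E
```

```text
[ 0.66025972 -0.04311886  0.30950831] 17.733519851502592 [[-0.1, 0.2], [0.6, -0.4], [-0.6, 0.2], [0.0, 0.6], [0.0, -0.6]]
thumbwheel [(0.78, [-0.1134, -0.0021])]
table_track [(0.61, [0.0031, 0.0172])]
locomotive [(0.94, [0.1481, 0.2803]), (0.92, [-0.1767, 0.2768]), (0.77, [0.0143, 0.3263])]
tank_wagon [(0.59, [0.1172, -0.0429])]
covered_van [(0.94, [0.1111, -0.0754])]
open_wagon [(0.79, [0.1187, 0.0579])]
tree [(0.72, [-0.0773, 0.1246])]
```

View pics/fit.png

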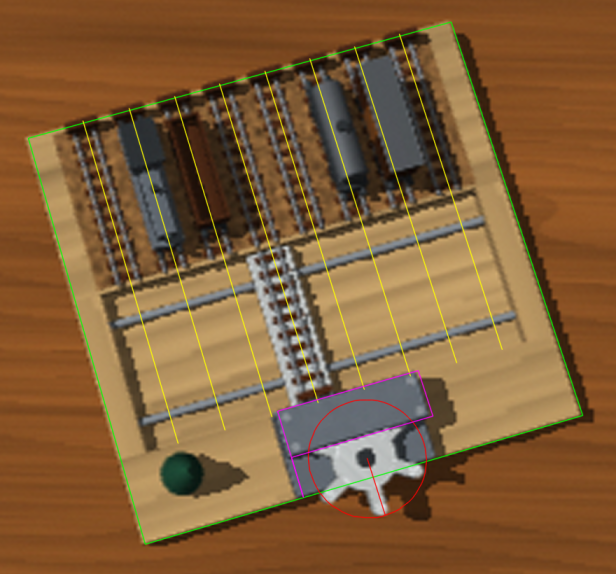

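The fit agrees with the sizes given. The table stands at y=+17 and the loco on y=+85, so it needs two clicks towards +y. I'll find the lobe tip with a gentle radial touch, then sweep with 11 mm overlap.

Run:
```python
from workcell import env
from h import *
p=np.load("p.npy"); h=np.degrees(p[2]); s=env.read_state(); print(s["tool_rot"])
Z=.035
at=lambda x,y,z=Z: W(p,[[x,y,z]])[0]
best=min([(np.abs(np.array(q)-s["joint_positions"]).max(),yaw) for yaw in (h+90,h-90) if (q:=env.inverse_kinematics(at(-.19,.003,.2),[180,0,yaw])) is not None])
print(best); yaw=best[1]
env.gripper_to(0.0)
env.goto(at(-.19,.002,.2),[180,0,yaw])
env.move_straight(at(-.19,.002),rate=.2)
hit=env.move_straight(at(-.145,.002),rate=.015,force_limit=1.5)
s=env.read_state(); xc=L(p,s["position"]); print(hit,xc,s["force"],s["clock"])
env.move_straight(at(xc[0]-.012,.002),rate=.1)
np.save("xc.npy",[xc[0],yaw])
f=env.grab_frame("top"); i=f["image"]; cv2.imwrite("pics/probe.png",cv2.resize(i[70:270,180:430],None,fx=3,fy=3,interpolation=cv2.INTER_CUBIC))
```

```text
[-1.79999866e+02  1.21825820e-04 -1.58125998e+02]
(np.float64(60.81647313370279), np.float64(-72.26648014849741))
True [-0.15369152  0.00219946] [ 0.12196201 -0.42441232  0.58217606] 8.0167
```

View pics/probe.png

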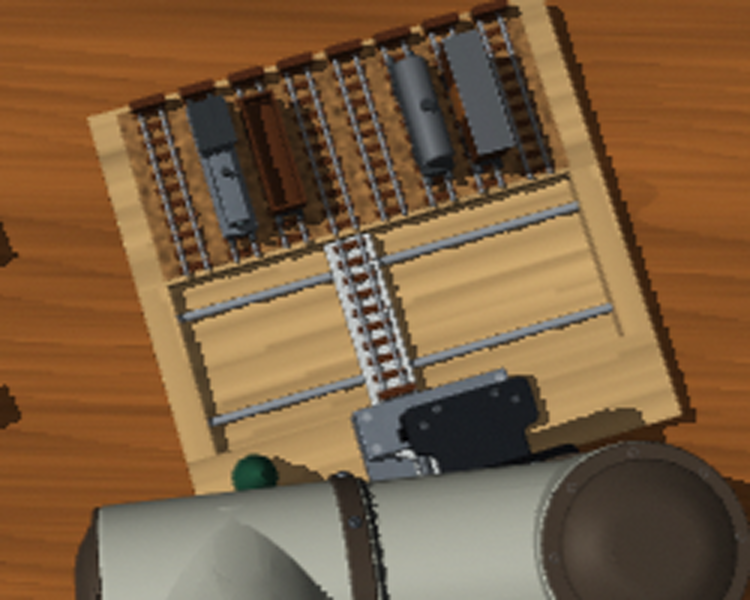

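The gripper stands in front of the wheel and hides it. The table meets the 4th road from the left (y=+17), and the loco at crop (215,165) is on the 2nd (y=+85). I'll repeat the touch to confirm it, then make one click and check.

```bash
cat >> h.py <<'E'
def click(env,p,xc):
    at=lambda x,y,z=.035: W(p,[[x,y,z]])[0]
    env.move_straight(at(xc-.014,-.036),rate=.15)
    env.move_straight(at(xc+.011,-.036),rate=.1)
    env.move_straight(at(xc+.011,.036),rate=.06)
    print("F",np.round(env.read_state()["force"],1))
    env.move_straight(at(xc-.014,.036),rate=.1)
    env.move_straight(at(xc-.014,0),rate=.15)
E
python3 - <<'E'
from workcell import env
from h import *
p=np.load("p.npy"); xc,yaw=np.load("xc.npy"); at=lambda x,y,z=.035: W(p,[[x,y,z]])[0]
f0=env.read_state()["force"]
hit=env.move_straight(at(-.147,.002),rate=.015,force_limit=2.5)
s=env.read_state(); x2=L(p,s["position"])[0]; print(hit,xc,x2,s["force"]-f0,s["clock"])
if hit and abs(x2-xc)<.003:
    xc=(xc+x2)/2; np.save("xc.npy",[xc,yaw])
    click(env,p,xc)
    f=env.grab_frame("top"); i=f["image"]; cv2.imwrite("pics/c1.png",cv2.resize(i[70:270,180:430],None,fx=3,fy=3,interpolation=cv2.INTER_CUBIC))
    print(env.read_state()["clock"],[(round(d["score"],2),L(p,d["xyz"]).round(4).tolist()) for d in env.search_frame(f,"table_track")[:2]])
E
```

```text
True -0.15369152274264933 -0.1536627400474463 [ 0.58932815 -0.09934592  0.34153735] 9.1917
F [-0.1  1.2  0.5]
12.2083 [(0.87, [0.0012, 0.0525]), (0.16, [0.0296, 0.0065])]
```

View pics/c1.png

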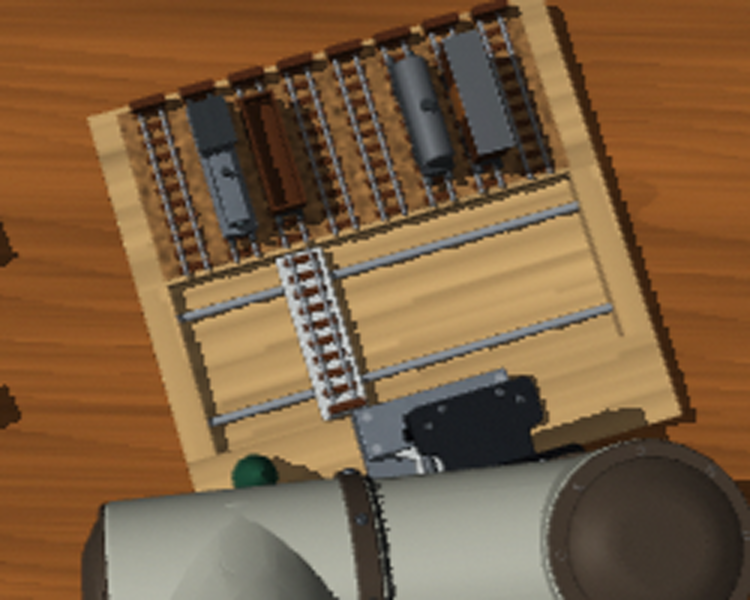

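The table moved exactly one road, to y≈+51, in line with the open wagon's road at crop (300,245). Nothing else was disturbed, so I'll make the second click and then withdraw.

Run:
```python
from workcell import env
from h import *
p=np.load("p.npy"); xc,yaw=np.load("xc.npy"); at=lambda x,y,z=.035: W(p,[[x,y,z]])[0]
click(env,p,xc)
env.move_straight(at(xc-.03,0),rate=.15)
env.move_straight(at(xc-.03,0,.2),rate=.2)
env.set_joints([-53.308,22.042,0.453,0,-68.411,-14.817])
f=env.grab_frame("top"); i=f["image"]; cv2.imwrite("pics/c2.png",cv2.resize(i[70:270,180:430],None,fx=3,fy=3,interpolation=cv2.INTER_CUBIC))
print(env.read_state()["clock"],[(round(d["score"],2),L(p,d["xyz"]).round(4).tolist()) for d in env.search_frame(f,"table_track")[:2]])
```

```text
F [ 0.1  0.3 -0. ]
18.4333 [(0.59, [0.0008, 0.0848])]
```

View pics/c2.png

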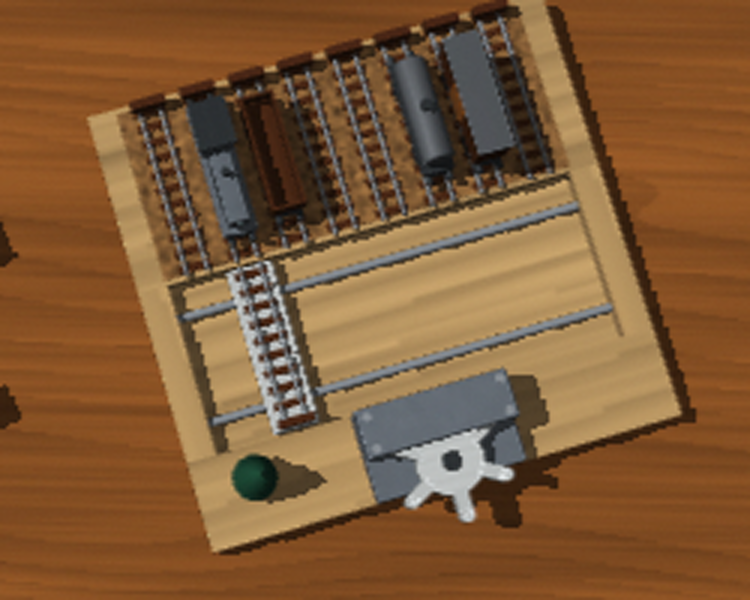

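The table track at crop (250,270) now lines up with the loco's road. The wheel sits in its click, and the tree and wagons haven't moved.

```bash
python3 -c "
from workcell import env
print(env.close_job())"
```

```text
the job is handed in; nothing more can be done
None
```

Job handed in: two clicks of the thumbwheel moved the table from y = +17 to y = +85 mm, in line with the grey locomotive's road, without passing it; the last picture shows the locomotive, wagons and tree where they were.

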